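Hold a block heater's cover in its hinge for the pin

TASK

The washed cover of the dry block heater hangs by its hand slot on the two pegs of the drying stand. Lift it up and off the pegs and stand it upright on the heater's rear hinge, its two knuckles fully down in the gaps between the three fixed knuckles so that the pin holes line up, and finish while still gripping it there, so that I can push the hinge pin through. Leave the pin and the other things on the bench where they lie.

Things in the scene. Friction and masses are not known exactly. Their poses are not given: they have to be found in the camera images.
- cover_grip (a point): Middle of the black grip rail along the top edge of the hanging cover: rail 10 mm thick (x), 140 mm long (y), 22 mm high (z, up). Its underside, 11 mm below this point, rests on the two pegs, which pass through the hand slot below the rail (92 mm wide, 34 mm high) 32 mm either side of its middle. The rail is free between and above the pegs
- cover: The loose cover: flat clear panel, 140 mm wide (y), 161 mm tall (z, up), x through its thickness; alike on both sides; about 0.2 kg. Black grip rail on top, aluminium hinge leaf below. Origin as cover_knuckles
- cover_knuckles (a point): Middle of the cover's hinge axis, 142 mm straight below cover_grip, axes alike. At the cover's lower edge two aluminium knuckles (barrels along y, 16 mm diameter, 24 mm long, ends chamfered 3 mm, bore 7.5 mm) are centred 26 mm either side of this point
- fixed_knuckles (a point): Middle of the heater's hinge axis (y), 72 mm above the bench. Three fixed aluminium knuckles, 16 mm diameter, ends chamfered 3 mm: one 24 mm long centred here, two from 40 to 58 mm either side. The gaps between, 28 mm wide, take the cover's knuckles from above; their floors are V grooves: pushed down home, a 16 mm barrel lies on this axis. Cover upright here, either way round
- block_heater: White bench instrument, fixed: 193 mm long (x), 191 mm wide (y), top 58 mm above the bench, sloped display panel at its front (-x), hinge at its rear. Microtubes in its well block reach 67 mm above the bench. Origin on the bench, 73 mm to -x of and 72 mm below fixed_knuckles, axes alike
- drying_stand: Fixed white drip tray, 130 x 172 mm, 14 mm high; two 6 mm wire pegs point to its -x, axes 165 mm above the bench, y = -32 and +32 mm; upturned tips at x = -28 mm reach 178 mm high; their uprights stand at x = +45 mm. To come off, the cover must rise 10 to 28 mm (best 19), then go more than 40 mm to the stand's -x. Origin: centre of the tray's underside; the cover hangs over it
- hinge_pin: L-shaped steel hinge pin, 6 mm thick, 130 mm long, lying on the bench just in front of the heater; leave it
- beaker: Plastic beaker with used tips, 72 mm wide, 88 mm high, standing at the back; leave it. Origin under its centre
- marker: Marker pen, 135 mm long, lying at the front of the bench; leave it. Origin under its middle
- plate: Six-well plate, 85 x 127 x 20 mm, lying at the left; leave it. Origin under its centre

How it is judged:
By the outcome, as a careful person would: the job done as asked, in the order asked, and still so for the second after the job is handed in, while the arm keeps its last pose, push and grip.
It also fails if it takes over 42 s, if anything falls off the work surface, if the arm or the gripper's body presses on something with over 40 N, if the wrist force passes 120 N, or if a joint passes its speed limit or range.

ROBOT

A 6-joint arm with a two-finger parallel gripper is mounted at the origin on a cart in front of the work surface, level with it; the furniture and walls round the work are solid. World frame = base frame: x ahead of the robot, y to its left, z up, the work surface at z = 0. Lengths are in m, angles in rad, forces in N, time in s.
With the tool pointing down it reaches from about 0.25 to 0.775 m from the base axis. Payload 4 kg.
Tool frame: the origin (TCP) lies on the centre line of the jaws, within the pads' length; the fingertips stand 8 mm ahead of it and the grasp point (between the pads) lies 11 mm behind it; z points along the fingers, y is the line along which they close (so a half turn about z gives the same grasp; the last joint's range is limited). The gripper opens to 85 mm and grips with 20 to 120 N. Pads are 22 mm wide; open, the fingers measure 114 mm over their backs; the gripper's body (76 mm by 85 mm) begins 54 mm behind the grasp point. The pads swing forward as they close: fully open they stand 13 mm farther back than shut.
Start: joints at [1.235, 0.087, 1.371, -0, 1.684, -0.103], TCP at [0.127, 0.535, 0.239] pointing down, gripper open.
Joint ranges: [-3.1, 3.1], [-0.76, 2.03], [0.27, 2.55], [-1.08, 4.22], [0.17, 2.65], [-2.57, 2.57]. Speed limits (rad/s): [2.79, 2.79, 3.14, 3.14, 3.14, 3.14].

INTERFACE

Orientations are given as a rotation vector (axis times angle).
In Python, from plant import status, capture, camera_info, ctrl, find_in, masks_of gives the robot as it stands.
- The arm moves only by the tool move_arm, never from a script. Its argument "series" is a list of rows, each a list of 5 numbers: the shift along the tool's x, y, z as a fraction of full scale, then the turn about the tool's z as a fraction of full scale, then the gripper's target within -1 to 1 (fully open at 1, half-way at 0, shut at -1). A call has 1 to 8 rows; each row is the pose to reach, as a shift and turn from the pose commanded when the call began, along the tool's axes at that moment, turning the shorter way round; what a row does not reach only later rows make up. Full scale, the value 1, is 0.4 m for a shift and 2 pi rad for a turn. A row lasts 1/10 s, in which the tool goes at most 50 mm and 8.59 degrees, less where a joint would pass 70% of its speed; a pose out of reach is approached as far as the arm can. A call with a number of a shift or a turn outside -1 to 1 is refused whole. A call with a gripper value outside its range is refused whole. The fingers move at their own pace and stop on an object; the grip force is fixed at half the most. Time passes only in rows, so rows that repeat a pose let the fingers close. It gives the time, the measured TCP pose, the force, the opening and the grip force at its end, in the units of the state.
- status.read_state(): the state, without advancing time (a new reading comes with each control period).
- capture(name): name is "scene" or "top" or "wrist"; returns the picture (420x560x3 uint8, red, green, blue); there is no depth.
- camera_info(name): a dict with "fovy" (degrees; the focal length in pixels is half the picture's height over the tangent of half this angle, whatever the lens; pixels are square), "cx", "cy" (the principal point, pixels), "view" (4x4, takes a point from world to camera coordinates); the wrist camera has in their place "hand_eye" (4x4, takes a point from camera to tool coordinates, whose origin is the TCP and whose axes are the flange's). Camera axes: x right, y down, z forward; pixel columns grow to the right and rows downward; lengths in m; the calibration is good to about 2 mm. A picture is of the moment at which its call begins: read the wrist's pose just before it. camera_info takes no time and is no camera call.
- ctrl.sign_off(): hands the job in; it is judged then, once.
Trained networks look in the newest picture that a camera, given by its name, has taken for a name from the list of things; names that differ only in an ending like _2 or _b are one class to them, and where a whole thing is asked for, a point or a joint stands for the part that bears it (a point fixed in the world has none). Each returns a list of dicts, best first, with "confidence" (0 to 1); they miss things now and then, are a little off and sometimes report something else, mostly with a low value. They report only what shows in the picture. A call takes as long as a camera call.
- find_in(camera, target): "point" ([column, row] in pixels, amid what is visible of it).
- masks_of(camera, target): "pixels" (420x560 bool, what is visible of it) and "point" ([column, row] in pixels, amid what is visible of it).
The state is a dict: "time_s": time; "joint_positions": joint angles; "dq": joint speeds; "joint_efforts": joint torques, N m; "tcp_pos": TCP position; "tool_rot": TCP orientation; "force": force on the tool from outside, world axes, zero at the start; "torque": the same for the moment, N m; "width": opening from 0.0 (shut) to 1.0 (fully open); "grasp_force": force on a finger pad.
Only numpy, scipy, OpenCV 4.12 (cv2) and the standard library are available. Lean on these libraries where they do the work, as an engineer would, in place of code of your own. Each camera call takes 0.05 s, during which the arm holds its last target. There are 200 camera calls.

## Working session

There is one attempt and no reset: what is moved stays moved. The work goes in short steps, Python scripts to look and compute and a tool call to move; the robot and the scene stay as the last step left them, time stands still between calls to the robot, and variables do not carry over. Pictures are saved under pics/ and viewed, at most 10 in all, crops included, and the job is handed in when it is done.

Besides the shell and the picture viewer there is one more tool, called after ">>>" as a command line: name --pt "numbers of a row" for each row, then --argument value for the rest. move_arm: Moves the arm, as the interface text tells. Its arguments: {"type":"object","properties":{"series":{"type":"array"}},"required":["series"]}

```bash
mkdir -p pics; ls; cat > h.py <<'E'
import numpy as np, cv2
from plant import status, capture, camera_info, ctrl, find_in, masks_of
E
python3 - <<'E'
from h import *
s=status.read_state(); print({k:np.round(v,3) for k,v in s.items()})
for c in ["scene","top"]:
    im=capture(c); cv2.imwrite(f"pics/{c}0.png",im[:,:,::-1])
    i=camera_info(c); print(c,i['fovy'],i['cx'],i['cy'],np.round(i['view'],4).tolist(), {k:v for k,v in i.items() if k not in('fovy','cx','cy','view')})
    for t in ["cover_grip","cover","cover_knuckles","fixed_knuckles","block_heater","drying_stand","beaker"]:
        print(t,[(np.round(d['point'],1).tolist(),round(d['confidence'],2)) for d in find_in(c,t)[:2]])
print(camera_info("wrist"))
E
```

```text
pics
{'time_s': np.float64(0.0), 'joint_positions': array([ 1.235,  0.088,  1.372, -0.   ,  1.684, -0.103]), 'dq': array([-0.001,  0.001, -0.002, -0.001,  0.001,  0.   ]), 'joint_efforts': array([ 1.0000e-03, -3.5187e+01, -3.1327e+01, -0.0000e+00,  1.1000e-02,
        0.0000e+00]), 'tcp_pos': array([0.127, 0.535, 0.238]), 'tool_rot': array([-3.65e-01, -3.12e+00,  3.00e-03]), 'force': array([-0.311,  1.067,  0.702]), 'torque': array([0.007, 0.031, 0.037]), 'grasp_force': np.float64(0.0), 'width': np.float64(0.997)}
scene 54.909679889703575 278.18307890782404 213.34021384785873 [[0.7717, -0.6356, 0.0223, -0.2657], [-0.2372, -0.3202, -0.9172, 0.3083], [0.5901, 0.7024, -0.3979, 0.698], [0.0, 0.0, 0.0, 1.0]] {}
cover_grip [([371.0, 264.9], 0.84)]
cover [([374.2, 266.1], 0.59)]
cover_knuckles [([378.6, 266.8], 0.75)]
fixed_knuckles [([272.3, 238.9], 0.9)]
block_heater [([270.7, 239.2], 0.71), ([349.1, 234.7], 0.69)]
drying_stand [([366.8, 310.5], 0.79)]
beaker [([349.8, 233.7], 0.92)]
top 46.40423293140174 277.4743164795376 211.77637344898105 [[0.0169, -0.9998, 0.0107, 0.1915], [-0.9922, -0.0181, -0.1236, 0.5433], [0.1237, -0.0085, -0.9923, 1.4023], [0.0, 0.0, 0.0, 1.0]] {}
cover_grip [([394.4, 214.4], 0.93)]
cover [([389.6, 217.2], 0.79)]
cover_knuckles [([387.6, 212.6], 0.85)]
fixed_knuckles [([258.6, 214.0], 0.82)]
block_heater [([256.0, 213.8], 0.59)]
drying_stand [([384.5, 223.4], 0.88)]
beaker [([316.6, 157.6], 0.65)]
{'fovy': 63.21853231188309, 'cx': 277.8188269363463, 'cy': 210.00652719607567, 'hand_eye': array([[ 1.13424893e-05, -9.53772309e-01, -3.00530167e-01,
         7.68855046e-02],
       [ 9.99999869e-01,  1.64335665e-04, -4.83799413e-04,
         5.91288761e-05],
       [ 5.10822308e-04, -3.00530123e-01,  9.53772187e-01,
        -1.35430471e-01],
       [ 0.00000000e+00,  0.00000000e+00,  0.00000000e+00,
         1.00000000e+00]])}
```

View pics/scene0.png

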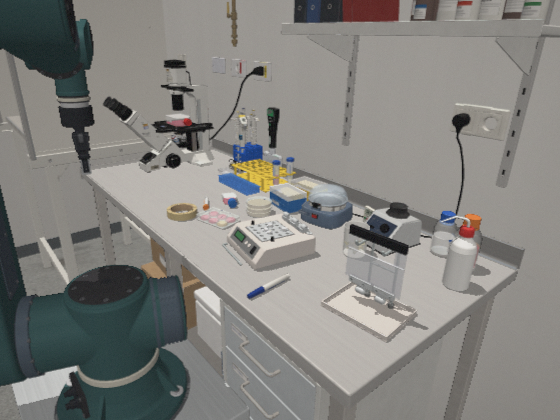

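View pics/top0.png

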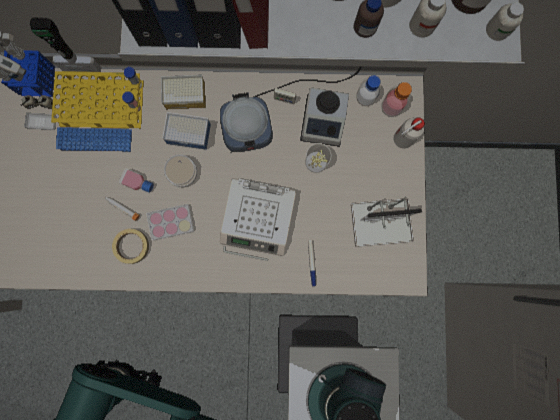

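The scene view shows the rail at about (378,238) over the tray and the heater at (270,240). The top view shows the rail at about (395,211) and the hinge at (264,187). Next I'll crop both and measure.

```bash
cat >> h.py <<'E'
def ray(cam,px):
    i=camera_info(cam); f=210/np.tan(np.radians(i['fovy']/2))
    d=np.array([(px[0]-i['cx'])/f,(px[1]-i['cy'])/f,1.0])
    V=i['view']; R=V[:3,:3]; return -R.T@V[:3,3], R.T@d
def onz(cam,px,z):
    o,d=ray(cam,px); return o+d*(z-o[2])/d[2]
def proj(cam,P):
    i=camera_info(cam); f=210/np.tan(np.radians(i['fovy']/2)); c=i['view'][:3,:3]@P+i['view'][:3,3]
    return np.array([i['cx']+f*c[0]/c[2],i['cy']+f*c[1]/c[2]])
E
python3 - <<'E'
from h import *
im=cv2.imread("pics/top0.png"); sc=cv2.imread("pics/scene0.png")
a=cv2.resize(im[165:265,215:305],None,fx=4,fy=4,interpolation=cv2.INTER_CUBIC)
b=cv2.resize(im[165:265,340:430],None,fx=4,fy=4,interpolation=cv2.INTER_CUBIC)
cv2.imwrite("pics/c1.png",np.hstack([a,b]))
a=cv2.resize(sc[200:275,220:320],None,fx=4,fy=4,interpolation=cv2.INTER_CUBIC)
b=cv2.resize(sc[215:290,320:420],None,fx=4,fy=4,interpolation=cv2.INTER_CUBIC)
cv2.imwrite("pics/c2.png",np.hstack([a,b]))
capture("top")
for t in ["block_heater","drying_stand","cover","fixed_knuckles"]:
    for d in masks_of("top",t)[:1]:
        m=d['pixels']; r=cv2.minAreaRect(np.argwhere(m)[:,::-1].astype(np.float32)); print(t,d['confidence'],m.sum(),r)
E
```

```text
block_heater 0.87 4512 ((256.7367858886719, 215.96861267089844), (67.9095230102539, 67.9472885131836), 10.885526657104492)
drying_stand 0.83 2152 ((381.4888000488281, 221.8705596923828), (43.83457946777344, 58.86482238769531), 85.03025817871094)
cover 0.7 376 ((390.4900817871094, 214.9010009765625), (8.855831146240234, 55.523075103759766), 84.2894058227539)
fixed_knuckles 0.72 4419 ((257.1538391113281, 216.23077392578125), (66.2872543334961, 67.85618591308594), 11.309932708740234)
```

View pics/c1.png

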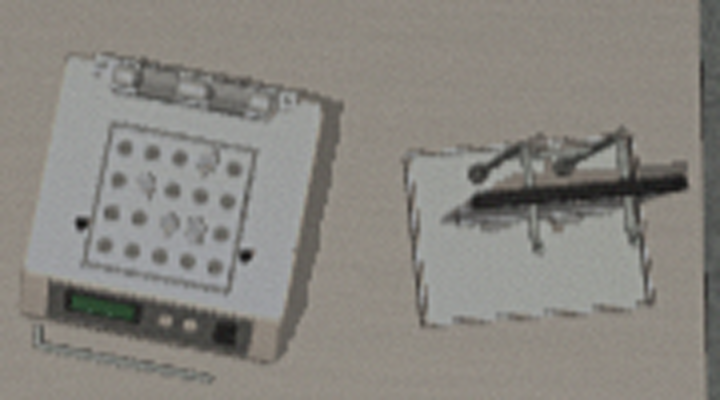

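View pics/c2.png

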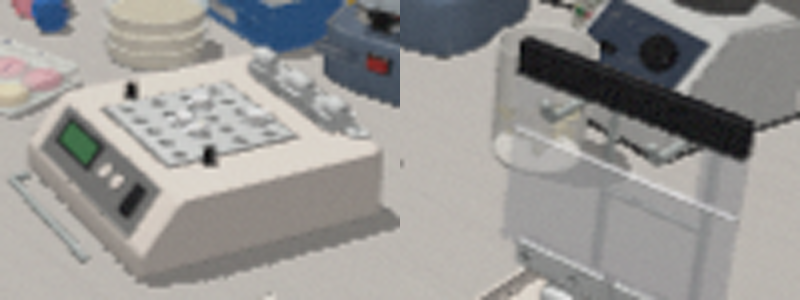

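```bash
python3 - <<'E'
from h import *
im=cv2.imread("pics/top0.png")
m=np.zeros(im.shape[:2],np.uint8); g=im.max(2); m[195:225,360:430]=(g[195:225,360:430]<60)
n,l,s,c=cv2.connectedComponentsWithStats(m); k=1+np.argmax(s[1:,4])
r=cv2.minAreaRect(np.argwhere(l==k)[:,::-1].astype(np.float32)); print(s[k],c[k],r)
def rep(n,a,b,z,z2=None):
    A=onz("top",a,z);B=onz("top",b,z);d=A-B
    print(n,np.round((A+B)/2,4),"len",np.linalg.norm(d).round(4),"yaw",np.degrees(np.arctan2(-d[0],d[1])).round(2))
rep("rail",(368,215),(422,210.5),.185)
rep("hinge",(243.75,184),(284.25,191),.074)
rep("tray near edge",(355.5,246),(413,240),.014)
rep("tray far edge",(351,204),(407,199),.014)
rep("heater front",(220,234),(285,255),.03)
rep("heater back top",(232,179),(299,190.5),.058)
print(proj("scene",onz("top",(395,212.8),.185)),proj("scene",onz("top",(264,187.5),.074)))
E
```

```text
[368 208  54   9 204] [394.73529412 212.6372549 ] ((394.42926025390625, 211.93807983398438), (6.053228855133057, 53.28171920776367), 86.18592071533203)
rail [ 0.5239 -0.1059  0.185 ] len 0.1428 yaw 5.82
hinge [0.604  0.2411 0.074 ] len 0.1176 yaw -8.86
tray near edge [ 0.4551 -0.1159  0.014 ] len 0.1715 yaw 6.93
tray far edge [ 0.5786 -0.1015  0.014 ] len 0.1685 yaw 6.19
heater front [0.443  0.2721 0.03  ] len 0.1989 yaw -16.87
heater back top [0.615  0.2373 0.058 ] len 0.197 yaw -8.8
[376.93695735 236.05480737] [294.69977483 220.10115062]
```

The crops show the rail from (368,215) to (422,210.5) and the hinge from (244,184) to (284,191) in the top image. The measured lengths of 143 mm and 118 mm match the given sizes. I'll look from near at the hinge first, then at the rail.

```bash
cat >> h.py <<'E'
from scipy.spatial.transform import Rotation as Ro
def goto(p,yaw):
    "row to reach TCP p, tool y at world angle yaw (deg), tool down"
    s=status.read_state(); R=Ro.from_rotvec(s['tool_rot']).as_matrix()
    sh=R.T@(np.array(p)-s['tcp_pos'])/.4
    y0=np.degrees(np.arctan2(R[1,1],R[0,1])); t=-((yaw-y0+180)%360-180)/360
    print("t",s['time_s'].round(2) if hasattr(s['time_s'],'round') else s['time_s'],"tcp",np.round(s['tcp_pos'],4),"yaw",round(y0,2),"F",np.round(s['force'],1),"row",np.round(sh,4),round(t,4)); return sh,t
E
python3 -c "
from h import *
goto([.6,.25,.28],-10); print(Ro.from_rotvec(status.read_state()['tool_rot']).as_matrix().round(3))"
```

```text
t 1.05 tcp [0.1269 0.5352 0.2393] yaw 76.66 F [-0.2 -0.3 -0.3] row [-1.3153 -0.4208 -0.1017] 0.2407
[[-0.973  0.231  0.   ]
 [ 0.231  0.973  0.   ]
 [-0.     0.    -1.   ]]
```

>>> move_arm --pt "-0.9 -0.29 -0.1 0.2407 0" --pt "-0.9 -0.29 -0.1 0.2407 0" --pt "-0.9 -0.29 -0.1 0.2407 0" --pt "-0.9 -0.29 -0.1 0.2407 0" --pt "-0.9 -0.29 -0.1 0.2407 0" --pt "-0.9 -0.29 -0.1 0.2407 0" --pt "-0.9 -0.29 -0.1 0.2407 0" --pt "-0.9 -0.29 -0.1 0.2407 0"

```text
time_s: 1.85
tcp_pos: [0.4532, 0.3369, 0.2796]
tool_rot: [2.073, 2.359, 0.001]
force: [-0.1, 0.1, 1.3]
width: 0.501
grasp_force: 0.0
```

```bash
python3 -c "
from h import *
goto([.6,.25,.28],-10)"
```

```text
t 1.85 tcp [0.4532 0.3369 0.2796] yaw 7.37 F [-0.1  0.1  1.3] row [-0.2626  0.336  -0.0004] 0.0483
```

>>> move_arm --pt "-0.263 0.336 0 0.048 0" --pt "-0.263 0.336 0 0.048 0" --pt "-0.263 0.336 0 0.048 0" --pt "-0.263 0.336 0 0.048 0" --pt "-0.263 0.336 0 0.048 0" --pt "-0.263 0.336 0 0.048 0"

```text
time_s: 2.45
tcp_pos: [0.598, 0.2535, 0.2788]
tool_rot: [-2.395, -2.031, 0.001]
force: [0.1, 1.0, -0.3]
width: 0.504
grasp_force: 0.0
```

```bash
cat >> h.py <<'E'
def wray(px,s):
    i=camera_info("wrist"); f=210/np.tan(np.radians(i['fovy']/2)); H=i['hand_eye']
    d=np.array([(px[0]-i['cx'])/f,(px[1]-i['cy'])/f,1.0]); R=Ro.from_rotvec(s['tool_rot']).as_matrix()
    return s['tcp_pos']+R@H[:3,3], R@H[:3,:3]@d
def wz(px,s,z):
    o,d=wray(px,s); return o+d*(z-o[2])/d[2]
def shot(name):
    import json
    s=status.read_state(); im=capture("wrist"); cv2.imwrite(f"pics/{name}.png",im[:,:,::-1])
    json.dump({k:np.asarray(s[k]).tolist() for k in('tcp_pos','tool_rot')},open(f"pics/{name}.json","w"))
def load(name):
    import json
    return {k:np.array(v) for k,v in json.load(open(f"pics/{name}.json")).items()}
E
python3 -c "
from h import *
shot('w1'); goto([.515,-.105,.28],6)
print(find_in('wrist','fixed_knuckles'))"
```

```text
t 2.5 tcp [0.5974 0.2541 0.2793] yaw -9.34 F [ 0.5 -0.1 -0.6] row [-0.9192 -0.0576 -0.002 ] -0.0426
[{'point': [211.4, 172.4], 'confidence': 0.85}]
```

View pics/w1.png

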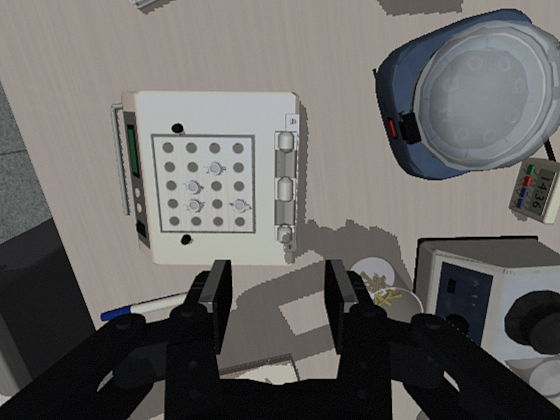

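The wrist view shows the heater almost square-on. The hinge barrels run from about (286,131) to (287,243). I'll enlarge that area.

```bash
python3 -c "
from h import *
im=cv2.imread('pics/w1.png')
cv2.imwrite('pics/w1c.png',cv2.resize(im[105:265,255:325],None,fx=3.7,fy=3.7,interpolation=cv2.INTER_CUBIC))"
```

```text
(no output)
```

View pics/w1c.png

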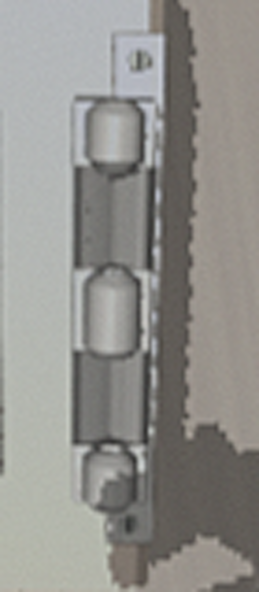

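>>> move_arm --pt "-0.92 -0.058 0 -0.043 0" --pt "-0.92 -0.058 0 -0.043 0" --pt "-0.92 -0.058 0 -0.043 0" --pt "-0.92 -0.058 0 -0.043 0" --pt "-0.92 -0.058 0 -0.043 0" --pt "-0.92 -0.058 0 -0.043 0" --pt "-0.92 -0.058 0 -0.043 0" --pt "-0.92 -0.058 0 -0.043 0"

```text
time_s: 3.35
tcp_pos: [0.5135, -0.1081, 0.2801]
tool_rot: [2.101, 2.333, -0.001]
force: [0.4, 0.9, -0.3]
width: 0.503
grasp_force: 0.0
```

```bash
python3 - <<'E'
from h import *
s=load('w1')
c=lambda x,y:(255+(x+.5)/3.7-.5,105+(y+.5)/3.7-.5)
A=wz(c(114,130),s,.073);B=wz(c(109,480),s,.073)
d=A-B;u=d/np.linalg.norm(d);print("axis pts",A,B,"yaw",np.degrees(np.arctan2(-d[0],d[1])))
M=wz(c(112,310),s,.073);print("mid",M)
for r,z in((97,.067),(176,.077),(263,.067),(358,.077),(443,.067),(512,.077)):
    print(r,np.round(wz(c(112,r),s,z)-M,4)@u)
for a,b in(((255,135),(255,233)),((300,93),(299,263))): # well right edge, body rear edge
    P=wz(a,s,.058);Q=wz(b,s,.058);d=P-Q;print(np.degrees(np.arctan2(-d[0],d[1])),np.linalg.norm(d),P,Q)
shot('w2'); print(find_in('wrist','cover_grip'))
E
```

```text
axis pts [0.6117905  0.29347475 0.073     ] [0.59469111 0.19499079 0.073     ] yaw -9.849851073224881
mid [0.60352011 0.24491316 0.073     ]
97 0.05732239177410434
176 0.03764383833789055
263 0.012066720850160037
358 -0.012773509133041561
443 -0.041490464262328185
512 -0.0590486528498974
-10.559183704083825 0.1075624828352913 [0.58182493 0.30173333 0.058     ] [0.56211399 0.19599229 0.058     ]
-8.638575521232658 0.18522045632977974 [0.6331446  0.33448156 0.058     ] [0.6053243  0.15136234 0.058     ]
[{'point': [286.8, 193.9], 'confidence': 0.76}]
```

View pics/w2.png

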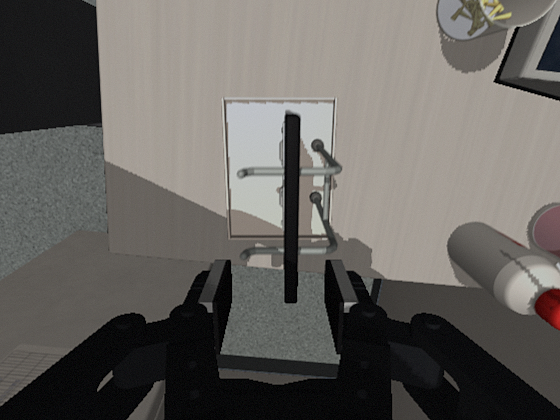

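The rail lies between the jaws, from about (293,112) to (291,303), with the pegs crossing at rows 172 and 247. I'll measure it precisely.

```bash
python3 - <<'E'
from h import *
s=load('w2'); im=cv2.imread('pics/w2.png').max(2)
P=[]
for r in range(130,290,8):
    c=np.where(im[r,275:310]<45)[0]+275; P.append((r,c.min(),c.max()))
print(P)
cols=np.where(im[:,291]<45)[0]; print(cols.min(),cols.max(),im[105:118,293].tolist(),im[296:308,291].tolist())
P=np.array(P,float)
r0=108 if False else None
z=.185
k=np.polyfit(P[:,0],(P[:,1]+P[:,2])/2,1); f=lambda r:np.polyval(k,r)
for z,a,b in((.19,113,302),(.179,112,302)):
    A=wz((f(a),a),s,z);B=wz((f(b),b),s,z);d=A-B
    print(z,A,B,(A+B)/2,np.linalg.norm(d),np.degrees(np.arctan2(-d[0],d[1])))
# pegs midpoint check at z .165 along x of rail: rows 172, 250
for p in((291,172),(291,248)): print(wz(p,s,.167))
goto([.52,-.106,.168],6)
E
```

```text
[(130, np.int64(285), np.int64(299)), (138, np.int64(285), np.int64(299)), (146, np.int64(285), np.int64(299)), (154, np.int64(285), np.int64(299)), (162, np.int64(285), np.int64(298)), (170, np.int64(285), np.int64(298)), (178, np.int64(285), np.int64(298)), (186, np.int64(285), np.int64(298)), (194, np.int64(285), np.int64(298)), (202, np.int64(285), np.int64(298)), (210, np.int64(285), np.int64(297)), (218, np.int64(285), np.int64(297)), (226, np.int64(285), np.int64(297)), (234, np.int64(284), np.int64(297)), (242, np.int64(284), np.int64(297)), (250, np.int64(285), np.int64(297)), (258, np.int64(284), np.int64(297)), (266, np.int64(284), np.int64(296)), (274, np.int64(285), np.int64(297)), (282, np.int64(285), np.int64(297))]
115 419 [198, 198, 194, 196, 198, 195, 180, 155, 107, 53, 11, 17, 27] [11, 11, 11, 5, 8, 7, 3, 73, 110, 100, 100, 93]
0.19 [ 0.51535909 -0.03720103  0.19      ] [ 0.5299784  -0.17434866  0.19      ] [ 0.52266874 -0.10577484  0.19      ] 0.1379246053051056 6.084494196472575
0.179 [ 0.51577031 -0.03685814  0.179     ] [ 0.53117099 -0.18133605  0.179     ] [ 0.52347065 -0.10909709  0.179     ] 0.14529641764079593 6.084494196472619
[ 0.52037483 -0.07951817  0.167     ]
[ 0.5274374  -0.14012011  0.167     ]
t 3.45 tcp [ 0.5141 -0.1069  0.28  ] yaw 5.96 F [ 0.2  0.5 -1. ] row [0.001  0.0145 0.28  ] -0.0001
```

>>> move_arm --pt "-0.003 0.021 0.1 0 0" --pt "-0.003 0.021 0.2 0 0" --pt "-0.003 0.021 0.26 0 0" --pt "-0.003 0.021 0.28 0 0" --pt "-0.003 0.021 0.28 0 0" --pt "-0.003 0.021 0.28 0 -0.5"

```text
time_s: 4.05
tcp_pos: [0.5247, -0.1053, 0.1693]
tool_rot: [2.096, 2.336, 0.003]
force: [0.3, -0.2, 0.1]
width: 0.35
grasp_force: 0.0
```

>>> move_arm --pt "0 0 0 0 -1" --pt "0 0 0 0 -1" --pt "0 0 0 0 -1" --pt "0 0 0 0 -1" --pt "0 0 0 0 -1" --pt "0 0 0 0 -1"

```text
time_s: 4.65
tcp_pos: [0.5246, -0.1061, 0.1698]
tool_rot: [2.098, 2.334, 0.004]
force: [-1.6, 1.4, 6.9]
width: 0.105
grasp_force: 60.5
```

```bash
python3 -c "
from h import *
s=status.read_state(); print(s['width'],s['grasp_force'])
goto([.5227,-.107,.187],6.1)"
```

```text
0.10457181733184404 60.53554058074951
t 4.65 tcp [ 0.5246 -0.1061  0.1698] yaw 6.11 F [-1.6  1.4  6.9] row [-0.0017 -0.0049 -0.043 ] 0.0
```

>>> move_arm --pt "0 0 -0.02 0 -1" --pt "0 0 -0.045 0 -1" --pt "0 0 -0.0475 0 -1" --pt "0 0 -0.0475 0 -1" --pt "0 0 -0.0475 0 -1"

```text
time_s: 5.15
tcp_pos: [0.5235, -0.106, 0.1858]
tool_rot: [-2.099, -2.336, 0.0]
force: [-0.3, -1.8, -1.8]
width: 0.106
grasp_force: 59.5
```

```bash
python3 -c "
from h import *
s=status.read_state(); print(s['width'],s['grasp_force'],s['torque'])
goto([.5227,-.107,.187],6.1)"
```

```text
0.10559552595350213 59.539859890937805 [-0.06053859 -0.04130481  0.003391  ]
t 5.15 tcp [ 0.5235 -0.106   0.1858] yaw 6.1 F [-0.3 -1.8 -1.8] row [-0.0022 -0.0022 -0.003 ] 0.0
```

>>> move_arm --pt "0 -0.03 0 0 -1" --pt "0 -0.08 0 0 -1" --pt "0 -0.13 0 0 -1" --pt "0 -0.18 0 0 -1" --pt "0 -0.19 0 0 -1" --pt "0 -0.19 -0.1 0 -1" --pt "0 -0.19 -0.2 0 -1" --pt "0 -0.19 -0.24 0 -1"

```text
time_s: 5.95
tcp_pos: [0.4491, -0.1146, 0.2866]
tool_rot: [2.096, 2.332, 0.004]
force: [0.2, 0.4, -1.3]
width: 0.107
grasp_force: 59.6
```

```bash
python3 -c "
from h import *
s=status.read_state(); print(s['width'],s['grasp_force'],s['torque'])
im=capture('scene'); cv2.imwrite('pics/s1.png',im[:,:,::-1])
goto([.6033,.2439,.30],-9.8)"
```

```text
0.10664637263867036 59.58744406700134 [-0.00644395 -0.06231647  0.04585338]
t 6.0 tcp [ 0.4497 -0.1148  0.2883] yaw 6.11 F [ 1.2 -1.3  1.2] row [ 0.8507  0.4773 -0.0287] 0.0442
```

View pics/s1.png

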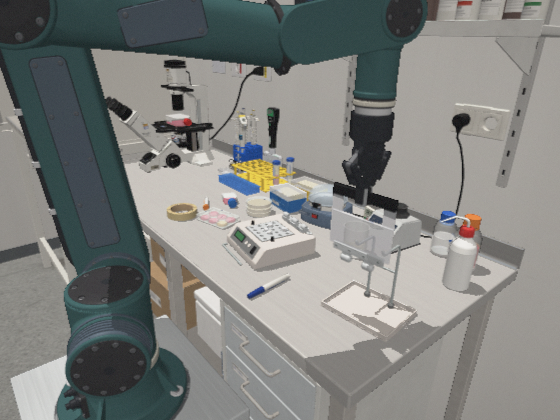

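The cover hangs level in the gripper, clear of the pegs. Next I'll carry it over the hinge.

>>> move_arm --pt "0.04 0.02 -0.029 0.004 -1" --pt "0.11 0.06 -0.029 0.01 -1" --pt "0.19 0.11 -0.029 0.016 -1" --pt "0.28 0.16 -0.029 0.022 -1" --pt "0.37 0.21 -0.029 0.028 -1" --pt "0.46 0.26 -0.029 0.034 -1" --pt "0.55 0.31 -0.029 0.04 -1" --pt "0.64 0.36 -0.029 0.0442 -1"

```text
time_s: 6.8
tcp_pos: [0.5642, 0.1574, 0.2923]
tool_rot: [-2.404, -2.022, 0.003]
force: [0.6, -0.0, -1.5]
width: 0.104
grasp_force: 59.7
```

```bash
python3 -c "
from h import *
goto([.6033,.2439,.27],-9.8)"
```

```text
t 6.8 tcp [0.5642 0.1574 0.2923] yaw -9.87 F [ 0.6 -0.  -1.5] row [0.2299 0.0593 0.0555] -0.0002
```

>>> move_arm --pt "0.08 0.02 0.01 0 -1" --pt "0.15 0.04 0.02 0 -1" --pt "0.2 0.05 0.04 0 -1" --pt "0.22 0.055 0.05 0 -1" --pt "0.22 0.055 0.05 0 -1" --pt "0.22 0.055 0.05 0 -1"

```text
time_s: 7.4
tcp_pos: [0.6005, 0.2378, 0.2735]
tool_rot: [2.404, 2.023, -0.002]
force: [-0.4, -1.1, -2.4]
width: 0.107
grasp_force: 59.6
```

```bash
python3 -c "
from h import *
goto([.6033,.2439,.25],-9.8)
shot('w3'); im=cv2.imread('pics/w3.png')
sc=capture('scene')[:,:,::-1]; c=cv2.resize(sc[150:270,230:330],None,fx=3.5,fy=3.5,interpolation=cv2.INTER_CUBIC)
cv2.imwrite('pics/m3.png',np.hstack([im[:,100:540],c]))"
```

```text
t 7.4 tcp [0.6005 0.2378 0.2735] yaw -9.84 F [-0.4 -1.1 -2.4] row [0.0163 0.0044 0.0586] -0.0001
```

View pics/m3.png

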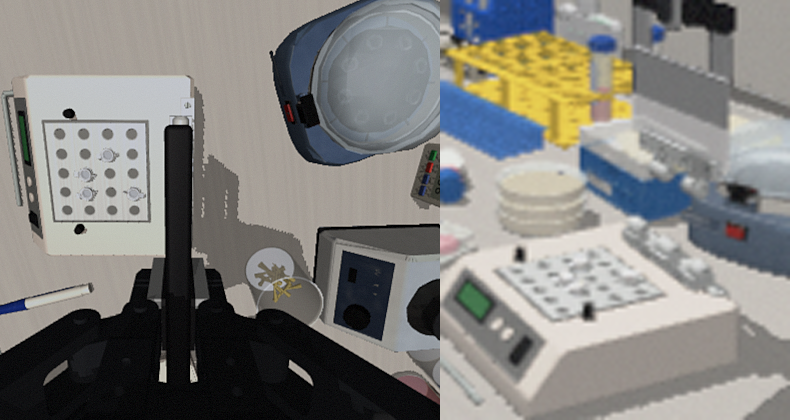

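The rail in hand ends at about (278,125) in the wrist frame. In line beyond it is the far fixed knuckle at about (279,120). I'll work out the cover's offset in the hand.

```bash
python3 - <<'E'
from h import *
s=load('w3'); im=cv2.imread('pics/w3.png').max(2)
print(im[112:140,278].tolist())
e=[(r,np.where(im[r,255:305]<45)[0]+255) for r in range(135,250,20)]; print([(r,c.min(),c.max()) for r,c in e])
R=Ro.from_rotvec(s['tool_rot']).as_matrix()
for r in (122,124,126,128):
  for dz in(.009,.020):
    print(r,dz,(R.T@(wz((278,r),s,s['tcp_pos'][2]+dz)-s['tcp_pos'])).round(4))
for r,c in e: print(r,(R.T@(wz(((c.min()+c.max())/2,r),s,s['tcp_pos'][2]+.02)-s['tcp_pos'])).round(4))
s2=load('w2');R=Ro.from_rotvec(s2['tool_rot']).as_matrix()
E
```

```text
[200, 203, 209, 174, 136, 154, 160, 171, 186, 195, 195, 205, 156, 12, 3, 17, 22, 29, 32, 35, 32, 35, 33, 36, 33, 33, 34, 33]
[(135, np.int64(265), np.int64(292)), (155, np.int64(265), np.int64(291)), (175, np.int64(265), np.int64(291)), (195, np.int64(265), np.int64(291)), (215, np.int64(265), np.int64(291)), (235, np.int64(266), np.int64(290))]
122 0.009 [ 0.0703  0.0001 -0.0091]
122 0.02 [ 0.0709  0.0001 -0.0201]
124 0.009 [ 0.0696  0.0001 -0.0091]
124 0.02 [ 0.0702  0.0001 -0.0201]
126 0.009 [ 0.0689  0.0001 -0.0091]
126 0.02 [ 0.0696  0.0001 -0.0201]
128 0.009 [ 0.0682  0.0001 -0.0091]
128 0.02 [ 0.0689  0.0001 -0.0201]
135 [ 0.0667  0.0003 -0.0201]
155 [ 0.0601  0.0001 -0.0201]
175 [ 0.0532  0.0001 -0.0201]
195 [ 0.0461  0.0001 -0.0201]
215 [ 0.0387  0.0001 -0.02  ]
235 [ 0.0311  0.0001 -0.02  ]
```

>>> move_arm --pt "0.008 0.002 0.03 0 -1" --pt "0.016 0.0045 0.06 0 -1" --pt "0.016 0.0045 0.085 0 -1" --pt "0.016 0.0045 0.095 0 -1" --pt "0.016 0.0045 0.095 0 -1" --pt "0.016 0.0045 0.095 0 -1" --pt "0.016 0.0045 0.095 0 -1"

```text
time_s: 8.2
tcp_pos: [0.6039, 0.2448, 0.2368]
tool_rot: [2.403, 2.023, 0.002]
force: [-0.2, 0.0, -2.2]
width: 0.104
grasp_force: 59.6
```

```bash
python3 -c "
from h import *
goto([.6033,.2439,.2048],-9.8)
shot('w4')
for k in range(4): goto([.6033,.2439,.2048],-9.8); capture('top')"
```

```text
t 8.2 tcp [0.6039 0.2448 0.2368] yaw -9.81 F [-0.2  0.  -2.2] row [-0.0024 -0.0012  0.0799] -0.0
t 8.25 tcp [0.6039 0.2448 0.2368] yaw -9.81 F [-1.  -0.1 -2.4] row [-0.0024 -0.0012  0.08  ] -0.0
t 8.3 tcp [0.6038 0.2448 0.2367] yaw -9.8 F [-0.1 -1.1 -2. ] row [-0.0024 -0.0011  0.0798] -0.0
t 8.35 tcp [0.6038 0.2448 0.2367] yaw -9.8 F [ 0.8 -0.8 -1.8] row [-0.0024 -0.001   0.0797] -0.0
t 8.4 tcp [0.6037 0.2447 0.2365] yaw -9.8 F [-0.6  0.6 -1.9] row [-0.0023 -0.0008  0.0792] -0.0
```

>>> move_arm --pt "-0.002 -0.001 0.01 0 -1" --pt "-0.002 -0.001 0.02 0 -1" --pt "-0.002 -0.001 0.03 0 -1" --pt "-0.002 -0.001 0.04 0 -1" --pt "-0.002 -0.001 0.05 0 -1" --pt "-0.002 -0.001 0.055 0 -1" --pt "-0.002 -0.001 0.06 0 -1" --pt "-0.002 -0.001 0.06 0 -1"

```text
time_s: 9.25
tcp_pos: [0.604, 0.2441, 0.2207]
tool_rot: [2.4, 2.021, 0.014]
force: [-4.9, -1.8, 19.3]
width: 0.104
grasp_force: 63.8
```

```bash
python3 -c "
from h import *
s=status.read_state(); print(s['force'],s['torque'],s['tcp_pos'],Ro.from_rotvec(s['tool_rot']).as_matrix().round(3).tolist())
shot('w5'); im=cv2.imread('pics/w5.png'); cv2.imwrite('pics/s5.png',capture('scene')[:,:,::-1]); sc=cv2.imread('pics/s5.png')
cv2.imwrite('pics/t5.png',capture('top')[:,:,::-1])
c=cv2.resize(sc[165:245,262:342],None,fx=6,fy=6,interpolation=cv2.INTER_CUBIC)
d=cv2.resize(im[60:220,225:331],(318,480),interpolation=cv2.INTER_CUBIC)
cv2.imwrite('pics/m5.png',np.hstack([c,d]))
T=lambda p:np.round(proj('scene',np.array(p)),1)
u=np.array([.171,.985,0]); 
print('fixed ends',[T(np.array([.6033,.2439,.072])+a*u) for a in(-.058,-.04,-.012,.012,.04,.058)])
print('cover kn',[T(np.array([.604,.2441,.088])+a*u) for a in(-.038,-.014,.014,.038)])"
```

```text
[-4.8769332  -1.80069355 19.32769345] [-0.43532773  1.34808933  0.03811296] [0.60401107 0.24405376 0.22066782] [[0.17, 0.985, 0.01], [0.985, -0.17, 0.003], [0.004, 0.009, -1.0]]
fixed ends [array([304.5, 228. ]), array([301.1, 225.6]), array([296., 222.]), array([291.7, 219. ]), array([286.9, 215.6]), array([284. , 213.5])]
cover kn [array([301.1, 220.2]), array([296.7, 217.2]), array([291.7, 213.7]), array([287.6, 210.9])]
```

View pics/m5.png

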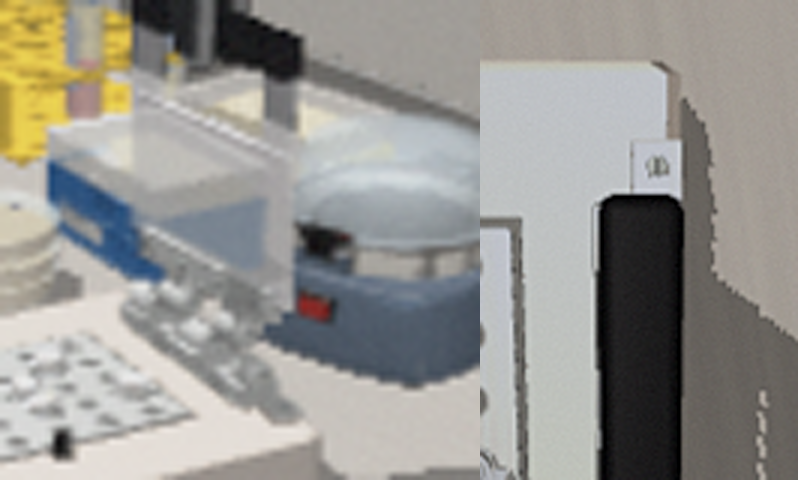

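The crop shows the cover's knuckles around (291,214) and (298,218) in the scene image, resting on top of the fixed knuckles rather than in the gaps. I'll check offsets against the predictions.

```bash
python3 - <<'E'
from h import *
s1=load('w1');s5=load('w5')
for z in(.055,.06): print('plate end w1',wz((292.3,113.6),s1,z).round(4),'w5',wz((283.5,106.5),s5,z).round(4))
R=Ro.from_rotvec(s5['tool_rot']).as_matrix(); print(s5['tcp_pos'])
im=cv2.imread('pics/w5.png').max(2); print('rail end rows',im[115:135,285].tolist(), [ (r,(np.where(im[r,255:305]<45)[0]+255)[[0,-1]].tolist()) for r in(140,180,220)])
for r in(124,126): print((R.T@(wz((278,r),s5,s5['tcp_pos'][2]+.02)-s5['tcp_pos'])).round(4))
p=s5['tcp_pos']; u=R[:,0]
for e in(-.07,.07):
  for dz in(-.002,.009,.02): print('rail',e,dz,proj('scene',p+e*u+[0,0,dz]).round(1))
g=cv2.cvtColor(cv2.imread('pics/s5.png'),cv2.COLOR_BGR2GRAY); print(g[166:184,306:316])
# same check in scene0 with rail on pegs
q=np.array([.5227,-.1065,.179]);u0=np.array([-.106,.994,0])
g0=cv2.cvtColor(cv2.imread('pics/scene0.png'),cv2.COLOR_BGR2GRAY)
for e in(-.07,.07): print('rail0',[proj('scene',q+e*u0+[0,0,d]).round(1) for d in(-.011,.011)])
print(g0[236:258,400:412])
E
```

```text
plate end w1 [0.6228 0.3162 0.055 ] w5 [0.6228 0.3161 0.055 ]
plate end w1 [0.6227 0.3164 0.06  ] w5 [0.6227 0.3162 0.06  ]
[0.60401107 0.24405376 0.22066782]
rail end rows [162, 162, 137, 159, 203, 204, 201, 205, 217, 159, 0, 4, 14, 22, 25, 28, 29, 31, 29, 30] [(140, [265, 292]), (180, [265, 291]), (220, [265, 291])]
[ 0.0702  0.0001 -0.0197]
[ 0.0696  0.0001 -0.0197]
rail -0.07 -0.002 [309.8 180.3]
rail -0.07 0.009 [310.  176.4]
rail -0.07 0.02 [310.2 172.5]
rail 0.07 -0.002 [283.4 166.3]
rail 0.07 0.009 [283.5 162.7]
rail 0.07 0.02 [283.6 159.1]
[[156 155 156 158 158 155 155 157 156 159]
 [155 155 155 158 155 158 154 156 156 157]
 [145 150 157 158 155 157 156 156 159 155]
 [ 27  90 147 146 149 158 157 156 158 156]
 [ 25  28  29  23  92 146 150 157 158 157]
 [ 22  26  26  23  31  34  96 157 158 158]
 [ 27  28  26  28  25  29  97 155 156 156]
 [ 27  25  24  27  33  27  90 146 148 154]
 [ 25  28  31  29  30  22  76 130 149 149]
 [ 27  32  27  23  24  28  65 104 103 122]
 [ 28  22  26  27  28  28  70 105 104 105]
 [ 63  45  31  25  35  53  81 108 104 107]
 [109  87  64  60  82 116 140
[... 758 characters left out ...]
 35  38  52  91 124 126 134 133 135]
 [ 33  29  33  42  40  38  39  36  82 132 127 122]
 [ 23  27  31  24  26  33  43  36  76 109  69  67]
 [ 20  28  18  28  32  26  24  23  57  90  91 131]
 [ 24  28  24  23  29  32  27  29 114 184 184 184]
 [ 28  26  19  27  28  20  25  42 119 181 185 183]
 [ 28  21  26  33  21  27  20  46 123 184 183 182]
 [ 29  17  26  21  28  27  30  69 136 182 182 183]
 [ 32  23  27  28  26  21  26  89 158 180 181 181]
 [ 73  61  52  29  24  26  35  95 159 182 183 181]
 [137 128 118  76  58  49  80 139 183 182 182 183]
 [148 157 155 149 123 109 137 173 184 184 182 184]
 [153 157 157 158 157 157 160 175 185 184 184 183]
 [154 155 158 158 159 156 159 177 181 183 184 182]]
```

```bash
python3 - <<'E'
from h import *
from scipy.ndimage import map_coordinates as mc
def prof(img,P0,u,ts,cam='top',w=0.003):
    g=cv2.cvtColor(cv2.imread(img),cv2.COLOR_BGR2GRAY).astype(float); v=np.array([u[1],-u[0],0]); out=[]
    for t in ts:
        a=[proj(cam,P0+t*u+k*v) for k in np.linspace(-w,w,5)]
        out.append(mc(g,[[p[1] for p in a],[p[0] for p in a]],order=1).mean())
    return np.round(out).astype(int)
u=np.array([.170,.985,0]); T=load('w5')['tcp_pos']; R0=T+np.array([0,0,.02])
ts=np.arange(.058,.084,.002)
print('t5 rail +',list(zip((ts*1e3).round().astype(int),prof('pics/t5.png',R0,u,ts))))
print('t5 rail -',list(zip((ts*1e3).round().astype(int),prof('pics/t5.png',R0,u,-ts))))
u0=np.array([-.106,.994,0]);q=np.array([.5227,-.1065,.19])
print('t0 rail +',prof('pics/top0.png',q,u0,ts)); print('t0 rail -',prof('pics/top0.png',q,u0,-ts))
H=np.array([.6033,.2439,.078]);ts=np.arange(-.07,.071,.002)
for i in('top0','t5'): print(i,'hinge',list(zip((ts*1e3).round().astype(int),prof(f'pics/{i}.png',H,u,ts,w=.004))))
# scene: profile along hinge
print('scene0 hinge',list(zip((ts*1e3).round().astype(int),prof('pics/scene0.png',H,u,ts,'scene',w=.003))))
for z in(.082,.086,.09):
    print('s5 cover z',z,prof('pics/s5.png',np.array([.604,.2441,z]),u,ts,'scene',w=.003))
E
```

```text
t5 rail + [(np.int64(58), np.int64(78)), (np.int64(60), np.int64(79)), (np.int64(62), np.int64(80)), (np.int64(64), np.int64(81)), (np.int64(66), np.int64(78)), (np.int64(68), np.int64(68)), (np.int64(70), np.int64(63)), (np.int64(72), np.int64(72)), (np.int64(74), np.int64(103)), (np.int64(76), np.int64(127)), (np.int64(78), np.int64(139)), (np.int64(80), np.int64(150)), (np.int64(82), np.int64(150))]
t5 rail - [(np.int64(58), np.int64(26)), (np.int64(60), np.int64(24)), (np.int64(62), np.int64(28)), (np.int64(64), np.int64(26)), (np.int64(66), np.int64(26)), (np.int64(68), np.int64(31)), (np.int64(70), np.int64(33)), (np.int64(72), np.int64(34)), (np.int64(74), np.int64(34)), (np.int64(76), np.int64(39)), (np.int64(78), np.int64(47)), (np.int64(80), np.int64(70)), (np.int64(82), np.int64(75))]
t0 rail + [ 39  40  39  39  38  38  34  40  61  92 115 132 138]
t0 rail - [ 34  32  35  41  56  93 134 142 140 130 112  90  87]
top0 hinge [(np.int64(-70), np.int64(148)), (np.int64(-68), np.int64(143)), (np.int64(-66), np.int64(143)), (np.int64(-64), np.int64(150)), (np.int64(-62), np.int64(
[... 6721 characters left out ...]
160 162 166 171 170
 167 168 174 180 178 169 156 140 126 115 105  96  94  95  94  94  92]
s5 cover z 0.086 [190 188 187 187 187 185 184 186 186 176 164 152 144 140 140 140 141 140
 140 138 142 149 157 164 168 172 178 183 184 184 185 185 180 172 162 152
 144 140 139 144 154 165 175 183 187 189 191 193 192 191 188 184 170 150
 133 121 113 107 103  96  87  80  79  79  79  79  79  79  79  79  78]
s5 cover z 0.09 [191 192 194 189 185 184 183 169 151 140 136 138 139 142 147 152 154 157
 163 170 179 188 193 195 197 199 198 195 193 192 189 182 172 159 146 138
 139 145 155 168 177 184 190 192 186 181 180 185 180 164 142 122 107  96
  88  83  81  80  78  76  76  76  76  76  77  78  77  75  75  75  75]
```

>>> move_arm --pt "0 0 -0.012 0 -1" --pt "-0.003 0 -0.012 0 -1" --pt "-0.006 0 -0.012 0 -1" --pt "-0.006 0 -0.012 0 -1"

```text
time_s: 9.8
tcp_pos: [0.6032, 0.2426, 0.2209]
tool_rot: [2.402, 2.024, 0.01]
force: [-2.0, 1.0, 10.0]
width: 0.1
grasp_force: 61.7
```

>>> move_arm --pt "-0.003 0 0 0 -1" --pt "-0.006 0 0 0 -1" --pt "-0.006 0 0 0 -1"

```text
time_s: 10.1
tcp_pos: [0.6029, 0.2412, 0.2209]
tool_rot: [-2.401, -2.025, -0.013]
force: [-2.0, 3.0, 11.0]
width: 0.104
grasp_force: 61.6
```

```bash
python3 - <<'E'
from h import *
def dark(img,P,u,tag):
    g=cv2.cvtColor(cv2.imread(img),cv2.COLOR_BGR2GRAY).astype(float)
    for e in(-.066,-.055,-.045,-.035,.035,.045,.055,.066):
        c=proj('scene',P+e*u); col=int(round(c[0])); r0=int(c[1]); seg=g[r0-12:r0+13,col]
        # correct centre for rounding of column
        d=np.where(seg<75)[0]; d=d[np.abs(d-12)<9]
        print(tag,e,'pred',c.round(1),'dark rows',(d.min()+r0-12,d.max()+r0-12) if len(d) else None, 'mid-pred',round((d.min()+d.max())/2+r0-12-c[1],1) if len(d) else None)
dark('pics/scene0.png',np.array([.5227,-.1065,.179]),np.array([-.106,.994,0]),'s0')
dark('pics/s1.png',np.array([.4497,-.1148,.2975]),np.array([-.106,.994,0]),'s1')
dark('pics/s5.png',np.array([.604,.2441,.2297]),np.array([.17,.985,0]),'s5')
cv2.imwrite('pics/s6.png',capture('scene')[:,:,::-1]); p=status.read_state()['tcp_pos']
dark('pics/s6.png',p+[0,0,.009],np.array([.17,.985,0]),'s6')
E
```

```text
s0 -0.066 pred [404.8 249.7] dark rows (np.int64(244), np.int64(254)) mid-pred -0.7
s0 -0.055 pred [399.9 247.8] dark rows (np.int64(242), np.int64(253)) mid-pred -0.3
s0 -0.045 pred [395.5 246.1] dark rows (np.int64(241), np.int64(251)) mid-pred -0.1
s0 -0.035 pred [391.2 244.4] dark rows (np.int64(239), np.int64(249)) mid-pred -0.4
s0 0.035 pred [362.6 233.5] dark rows (np.int64(228), np.int64(238)) mid-pred -0.5
s0 0.045 pred [358.8 232. ] dark rows (np.int64(227), np.int64(236)) mid-pred -0.5
s0 0.055 pred [355.  230.6] dark rows (np.int64(226), np.int64(235)) mid-pred -0.1
s0 0.066 pred [350.8 229. ] dark rows (np.int64(225), np.int64(233)) mid-pred 0.0
s1 -0.066 pred [394.6 204.9] dark rows (np.int64(200), np.int64(211)) mid-pred 0.6
s1 -0.055 pred [389.1 203.2] dark rows (np.int64(198), np.int64(210)) mid-pred 0.8
s1 -0.045 pred [384.2 201.7] dark rows (np.int64(197), np.int64(209)) mid-pred 1.3
s1 -0.035 pred [379.4 200.2] dark rows (np.int64(195), np.int64(207)) mid-pred 0.8
s1 0.035 pred [348.  190.4] dark rows (np.int64(186), np.int64(197)) mid-pred 1.1
s1 0.045 pred [343.
[... 862 characters left out ...]
5), np.int64(168)) mid-pred -1.7
s6 -0.066 pred [309.6 176.1] dark rows (np.int64(171), np.int64(178)) mid-pred -1.6
s6 -0.055 pred [307.4 175. ] dark rows (np.int64(170), np.int64(178)) mid-pred -1.0
s6 -0.045 pred [305.3 173.9] dark rows (np.int64(169), np.int64(176)) mid-pred -1.4
s6 -0.035 pred [303.3 172.9] dark rows (np.int64(164), np.int64(175)) mid-pred -3.4
s6 0.035 pred [290.  166.2] dark rows (np.int64(158), np.int64(170)) mid-pred -2.2
s6 0.045 pred [288.3 165.3] dark rows (np.int64(157), np.int64(169)) mid-pred -2.3
s6 0.055 pred [286.5 164.4] dark rows (np.int64(156), np.int64(169)) mid-pred -1.9
s6 0.066 pred [284.6 163.4] dark rows (np.int64(155), np.int64(168)) mid-pred -1.9
```

```bash
python3 - <<'E'
from h import *
from scipy.ndimage import map_coordinates as mc
def grid(img,P0,u,ts,zs,cam='scene'):
    g=cv2.cvtColor(cv2.imread(img),cv2.COLOR_BGR2GRAY).astype(float)
    print(img,'   t:',' '.join(f'{int(round(t*1e3)):4d}' for t in ts))
    for z in zs:
        a=np.array([proj(cam,P0+t*u+[0,0,z]) for t in ts]); v=mc(g,[a[:,1],a[:,0]],order=1)
        print(f'z{z*1e3:5.0f}        ',' '.join(f'{int(x):4d}' for x in v))
ts=np.arange(-.072,.073,.006)
grid('pics/s1.png',np.array([.4497,-.1148,.1555]),np.array([-.106,.994,0]),ts,np.arange(.03,-.022,-.004))
grid('pics/scene0.png',np.array([.6033,.2439,.072]),np.array([.17,.985,0]),ts,np.arange(.03,-.022,-.004))
grid('pics/s5.png',np.array([.604,.2441,.072]),np.array([.17,.985,0]),ts,np.arange(.05,-.022,-.004))
E
```

```text
pics/s1.png    t:  -72  -66  -60  -54  -48  -42  -36  -30  -24  -18  -12   -6    0    6   12   18   24   30   36   42   48   54   60   66   72
z   30          182  169  164  164  163  152  151  151  153  152  162  164  161  164  162  161  158  159  161  167  166  168  169  169  194
z   26          180  169  156  150  151  148  149  149  158  184  184  184  184  188  185  185  184  190  187  187  187  185  173  168  194
z   22          191  176  155  135  133  134  135  135  134  155  151  152  149  143  153  156  158  156  157  149  154  156  174  177  193
z   18          198  198  148  129  114  130  132  132  132  138  143  144  145  146  146  138  146  149  145  148  145  137  171  196  198
z   14          178  199  155  128  116  132  130  130  140  134  131  144  143  145  145  128  141  149  148  149  142  125  172  198  197
z   10          153  148  154  143  133  138  126  126  134  133  133  137  155  159  146  133  140  141  147  155  153  154  178  198  198
z    6          195  198  198  197  194  180  140  137  146  144  148  132  151  198  162  143  150  140  161  192  1
[... 4792 characters left out ...]

z   -2          145  137  140  146  149  145  171  155  143  144  143  155  174  178  176  162  152  144  137  142  163  174  183  196  199
z   -6          136  135  136  141  143  147  161  192  161  144  141  156  161  164  162  161  186  169  141  144  152  156  154  188  209
z  -10          138  138  135  138  139  169  184  177  172  151  143  140  168  182  193  173  170  159  155  139  149  165  171  172  202
z  -14          148  144  152  145  137  138  152  149  136  130  137  130  135  142  141  146  142  135  133  136  131  138  147  155  180
z  -18          194  196  207  199  153  146  149  136  124  127  137  141  138  140  142  142  133  126  130  141  142  139  145  153  177
```

>>> move_arm --pt "0.004 0 0 0 -1" --pt "0.008 0 0 0 -1" --pt "0.012 0 0 0 -1" --pt "0.012 0 0 0 -1"

```text
time_s: 10.55
tcp_pos: [0.6035, 0.2441, 0.221]
tool_rot: [2.401, 2.022, 0.007]
force: [-2.0, -1.1, 11.1]
width: 0.103
grasp_force: 61.9
```

>>> move_arm --pt "0.004 0 0 0 -1" --pt "0.008 0 0 0 -1" --pt "0.008 0 0 0 -1"

```text
time_s: 10.85
tcp_pos: [0.6039, 0.2459, 0.221]
tool_rot: [2.401, 2.02, 0.003]
force: [-4.1, -4.4, 11.5]
width: 0.104
grasp_force: 62.0
```

```bash
python3 -c "
from h import *
s=status.read_state(); print(s['force'],s['torque'],Ro.from_rotvec(s['tool_rot']).as_matrix().round(3)[:,2]); goto([.6033,.2439,.2048],-9.8)"
```

```text
[-4.13437136 -4.40700206 11.49260973] [-1.05465131  0.95199245  0.04036698] [ 0.004 -0.002 -1.   ]
t 10.85 tcp [0.6039 0.2459 0.221 ] yaw -9.85 F [-4.1 -4.4 11.5] row [-0.0052 -0.0008  0.0406] -0.0001
```

>>> move_arm --pt "0.005 0 0 0 -1" --pt "0.01 0 0 0 -1" --pt "0.01 0 0 0 -1"

```text
time_s: 11.15
tcp_pos: [0.6047, 0.2498, 0.2211]
tool_rot: [2.401, 2.02, 0.004]
force: [-2.8, -3.9, 12.2]
width: 0.108
grasp_force: 62.3
```

>>> move_arm --pt "0.005 0 0 0 -1" --pt "0.01 0 0 0 -1" --pt "0.01 0 0 0 -1"

```text
time_s: 11.45
tcp_pos: [0.6052, 0.2534, 0.221]
tool_rot: [2.401, 2.019, 0.002]
force: [-3.3, -4.0, 12.3]
width: 0.106
grasp_force: 62.5
```

```bash
python3 - <<'E'
from h import *
A=[]
for k in range(6):
    s=status.read_state(); A.append(np.r_[s['force'],s['torque'],s['tcp_pos']]); im=capture('top' if k<5 else 'scene')
print(np.mean(A,0).round(3),np.std(A,0).round(3))
cv2.imwrite('pics/s7.png',im[:,:,::-1])
q=status.read_state()['joint_positions']; print(q.round(3))
# ascii-ish print of scene region, every pixel
g=cv2.cvtColor(im,cv2.COLOR_RGB2GRAY)[200:236,276:312]
for r,row in zip(range(200,236),g): print(r,' '.join(f'{v//10:2d}' for v in row))
g=cv2.cvtColor(cv2.imread('pics/scene0.png'),cv2.COLOR_BGR2GRAY)[200:236,276:312]; print()
for r,row in zip(range(200,236),g): print(r,' '.join(f'{v//10:2d}' for v in row))
E
```

```text
[-3.103 -4.087 11.898 -1.267  1.02  -0.018  0.605  0.253  0.221] [0.488 0.227 0.203 0.04  0.017 0.029 0.    0.    0.   ]
[ 0.312  0.328  1.123 -0.004  1.688  0.484]
200  8  7  7  7  7  7  8 10 13 14 14 15 15 15 15 15 15 13 13 13 13 13 13 13 13 13 13 13 13 13 15 16 16 16 15 15
201 11  9  8  7  7  7  8 10 12 13 13 14 14 14 13 13 13 12 12 13 12 13 13 13 12 12 13 13 13 13 15 16 16 15 10 14
202 14 14 10  9  9  7  8 10 13 13 15 14 13 13 12 13 13 13 13 13 12 13 13 13 13 13 13 13 13 13 15 16 16 15 10  9
203 14 15 13  8  7  7  7 10 14 16 20 17 15 14 13 13 13 13 13 13 13 13 13 12 13 13 13 13 13 13 15 16 16 16 13 11
204 12 14 14  9  6  7  8  9  9 13 14 17 19 17 15 14 13 13 13 13 13 13 12 13 13 13 13 13 13 14 16 16 16 16 14 12
205  8 11 12  9  7  7  6  8 10 12 12 14 14 16 18 17 16 15 13 13 12 13 13 12 13 13 13 13 13 13 16 16 16 15 13 13
206 11  9  8  8  7  7  7  7 10 13 12 14 14 14 13 14 18 19 15 15 14 13 13 13 13 13 13 13 13 13 15 16 16 15 11 10
207 18 13 11  8  8  7  7  7  8 10 12 14 14 14 13 13 13 14 17 19 16 15 14 13 13 13 13 13 13 13 14 16 16 15 11  9
208 19 18 16 12 10  7  7  7  7  9 12 13
[... 6429 characters left out ...]
5 12 13 13 12 13 15 18 18 18
230 19 19 20 19 17 17 16 15 15 15 13 14 15 18 19 20 21 21 21 21 21 19 13 13 13 13 13 12 13 13 12 13 15 18 18 18
231 17 17 19 20 20 19 18 16 16 14 16 19 20 19 17 18 21 21 21 21 21 21 20 16 15 13 13 13 13 13 13 14 14 16 18 18
232 13 14 17 20 20 20 19 20 19 19 17 17 19 19 20 19 18 20 20 21 21 21 21 20 17 15 13 13 14 12 16 19 18 16 18 19
233 18 18 19 19 19 20 19 20 19 17 13 13 14 17 19 19 18 17 19 21 21 21 21 21 21 20 18 16 19 15 15 19 19 18 20 19
234 20 19 16 14 16 18 20 20 20 19 18 17 18 18 15 14 13 14 16 20 21 21 21 21 21 21 21 21 21 21 20 18 16 15 15 15
235 20 19 16 14 13 14 18 19 19 18 15 14 13 13 14 16 19 21 21 21 21 21 21 21 21 21 21 21 21 21 21 21 21 21 21 21
```

```bash
cat > roll.py <<'E'
from h import *
from scipy.ndimage import map_coordinates as mc
def roll(img,tcp,yaw=-9.8):
    "fit cover roll (deg, + = -y end up), shift along tool x (mm) and z (mm) in the scene picture"
    g=cv2.cvtColor(cv2.imread(img),cv2.COLOR_BGR2GRAY).astype(np.float32); gx=cv2.Sobel(g,cv2.CV_32F,1,0);gy=cv2.Sobel(g,cv2.CV_32F,0,1)
    ridge=-cv2.Sobel(g,cv2.CV_32F,0,2,ksize=3)
    a=np.radians(yaw);u=np.array([-np.sin(a),np.cos(a),0]);n=np.array([np.cos(a),np.sin(a),0])
    i=camera_info('scene');f=210/np.tan(np.radians(i['fovy']/2));V=i['view']
    def P(t,z,x=0):
        c=(tcp+n*x+[0,0,.009]+t[:,None]*u+z[:,None]*[0,0,1.])@V[:3,:3].T+V[:3,3]; return i['cx']+f*c[:,0]/c[:,2],i['cy']+f*c[:,1]/c[:,2]
    s=np.linspace(0,1,40); best=[]
    for ph in np.arange(-4,14.1,.5):
        p=np.radians(ph); 
        def rot(t,z): return t*np.cos(p)+z*np.sin(p), -t*np.sin(p)+z*np.cos(p)
        for dy in np.arange(-6,6.1,1.5)*1e-3:
            for dz in np.arange(-6,8.1,1)*1e-3:
                sc=0
                for (t,z,im,w) in ((np.full(40,-.07),-.03-.075*s,np.abs(gx),1),(-.05+.1*s,np.full(40,-.116),ridge,.7),(-.068+.04*s,np.full(40,-.011),gy,1)):
                    tt,zz=rot(t,z); c,r=P(tt+dy,zz+dz); sc+=w*mc(im,[r,c],order=1).mean()
                best.append((sc,ph,dy*1e3,dz*1e3))
    best.sort(reverse=True); return [tuple(np.round(b,1)) for b in best[:5]]
E
python3 - <<'E'
from roll import *
print('s1',roll('pics/s1.png',np.array([.4497,-.1148,.2883]),6.1))
print('s5',roll('pics/s5.png',load('w5')['tcp_pos']))
print('s6',roll('pics/s6.png',np.array([.6029,.2412,.2209])))
print('s7',roll('pics/s7.png',np.array([.6052,.2534,.221])))
E
```

```text
s1 [(np.float64(471.8), np.float64(-0.5), np.float64(-1.5), np.float64(-2.0)), (np.float64(466.5), np.float64(-1.0), np.float64(-1.5), np.float64(-2.0)), (np.float64(462.6), np.float64(-1.5), np.float64(-3.0), np.float64(-1.0)), (np.float64(459.8), np.float64(-1.0), np.float64(-1.5), np.float64(-1.0)), (np.float64(457.6), np.float64(-1.0), np.float64(-3.0), np.float64(-2.0))]
s5 [(np.float64(557.9), np.float64(3.5), np.float64(-4.5), np.float64(1.0)), (np.float64(555.7), np.float64(4.0), np.float64(-4.5), np.float64(1.0)), (np.float64(554.7), np.float64(4.0), np.float64(-6.0), np.float64(1.0)), (np.float64(554.5), np.float64(3.5), np.float64(-3.0), np.float64(1.0)), (np.float64(552.6), np.float64(3.5), np.float64(-6.0), np.float64(1.0))]
s6 [(np.float64(547.0), np.float64(2.5), np.float64(-6.0), np.float64(1.0)), (np.float64(544.8), np.float64(3.0), np.float64(-6.0), np.float64(1.0)), (np.float64(543.7), np.float64(2.5), np.float64(-4.5), np.float64(1.0)), (np.float64(543.1), np.float64(3.0), np.float64(-4.5), np.float64(1.0)), (np.float64(538.3), np.float64(2.0), np.float64(-6.0), np.float64(1.0))]
s7 [(np.float64(479.9), np.float64(6.0), np.float64(-4.5), np.float64(2.0)), (np.float64(476.8), np.float64(5.5), np.float64(-4.5), np.float64(2.0)), (np.float64(476.2), np.float64(6.5), np.float64(-4.5), np.float64(2.0)), (np.float64(472.5), np.float64(6.0), np.float64(-6.0), np.float64(2.0)), (np.float64(471.6), np.float64(6.5), np.float64(-6.0), np.float64(2.0))]
```

>>> move_arm --pt "0 0 -0.02 0 -1" --pt "0 0 -0.05 0 -1" --pt "0 0 -0.08 0 -1" --pt "0 0 -0.1 0 -1" --pt "0 0 -0.1 0 -1" --pt "0 0 -0.1 0 -1"

```text
time_s: 12.35
tcp_pos: [0.6051, 0.2551, 0.2568]
tool_rot: [-2.403, -2.024, -0.001]
force: [0.4, -0.4, -1.8]
width: 0.107
grasp_force: 60.0
```

```bash
python3 - <<'E'
from roll import *
s=status.read_state(); im=capture('scene'); cv2.imwrite('pics/s8.png',im[:,:,::-1]); print(s['tcp_pos'],s['force'],s['torque'])
print('s8',roll('pics/s8.png',s['tcp_pos']))
E
```

```text
[0.60506248 0.25513582 0.25676137] [ 0.38732899 -0.41550603 -1.79184509] [0.06418204 0.03188529 0.02489169]
s8 [(np.float64(541.3), np.float64(5.5), np.float64(-3.0), np.float64(2.0)), (np.float64(535.4), np.float64(6.0), np.float64(-3.0), np.float64(2.0)), (np.float64(533.0), np.float64(5.0), np.float64(-3.0), np.float64(2.0)), (np.float64(524.7), np.float64(5.0), np.float64(-4.5), np.float64(2.0)), (np.float64(523.6), np.float64(5.5), np.float64(-4.5), np.float64(2.0))]
```

```bash
python3 - <<'E'
from roll import *
m=cv2.imread('pics/m3.png')[:,440:]; b=np.full((420,560,3),150,np.uint8); b[150:270,230:330]=cv2.resize(m,(100,120),interpolation=cv2.INTER_AREA); cv2.imwrite('pics/m3s.png',b)
print('m3',roll('pics/m3s.png',np.array([.6005,.2378,.2735])))
# where are knuckles in s8: brightness grid in the cover plane with roll 6deg
g=cv2.cvtColor(cv2.imread('pics/s8.png'),cv2.COLOR_BGR2GRAY).astype(float)
T=np.array([.6051,.2551,.2568+.009]);u=np.array([.17,.985,0])
ts=np.arange(-.048,.049,.004);print('    ',' '.join(f'{int(round(t*1e3)):4d}' for t in ts))
p=np.radians(5.7)
for z in np.arange(-.126,-.162,-.003):
    q=[proj('scene',T+(t*np.cos(p)+z*np.sin(p))*u+np.array([0,0,-t*np.sin(p)+z*np.cos(p)])) for t in ts]
    print(f'{z*1e3:5.0f}',' '.join(f'{int(v):4d}' for v in mc(g,[[a[1] for a in q],[a[0] for a in q]],order=1)))
E
```

```text
m3 [(np.float64(475.6), np.float64(3.5), np.float64(-3.0), np.float64(2.0)), (np.float64(470.4), np.float64(4.0), np.float64(-3.0), np.float64(2.0)), (np.float64(467.1), np.float64(2.5), np.float64(-4.5), np.float64(3.0)), (np.float64(466.8), np.float64(3.0), np.float64(-3.0), np.float64(2.0)), (np.float64(465.3), np.float64(3.0), np.float64(-4.5), np.float64(2.0))]
      -48  -44  -40  -36  -32  -28  -24  -20  -16  -12   -8   -4    0    4    8   12   16   20   24   28   32   36   40   44   48
 -126  115  113  112  112  115  114  115  114  113  119  122  128  133  133  135  133  127  128  129  131  136  139  138  137  136
 -129  111  120  124  120  115  113  115  111  106  109  106  112  128  123  129  135  130  125  128  133  135  141  144  142  140
 -132  113  129  137  136  125  116  115  114  102   84   82   86   86  111  125  130  133  132  122  122  135  145  154  154  152
 -135  128  137  146  147  138  132  129  132  125   93   78   80   95  112  130  151  162  165  155  144  157  155  157  160  160
 -138  125  126  142  158  156  144  141  148  159  122   88   81  103  116  
[... 401 characters left out ...]
  125  129  129  128  125  122  121  107   91
 -150   90   91  102  109  102  103   96   89   91   86   82   78   77   75   77   82   95  104  106   99   96   94   95   89   81
 -153   98  101   98  100  103   98   93   89   78   72   74   73   74   73   76   78   79   78   78   81   78   76   81   81   78
 -156   90   93   97   98   95  102  102   97   92   82   76   74   74   74   72   74   76   76   76   75   75   76   77   78   77
 -159   88   91   93   92   91  103   99  101  110  107   93   81   75   75   74   72   74   75   75   74   74   74   74   78   78
 -162   88   86   87   88   82  127  133  128  125  124  118  102   89   81   77   74   74   74   73   74   74   73   73   75   76
```

>>> move_arm --pt "0.007 0 0.02 0 -1" --pt "0.007 0 0.05 0 -1" --pt "0.007 0 0.07 0 -1" --pt "0.007 0 0.085 0 -1" --pt "0.007 0 0.095 0 -1" --pt "0.007 0 0.1 0 -1" --pt "0.007 0 0.105 0 -1" --pt "0.007 0 0.105 0 -1"

```text
time_s: 13.2
tcp_pos: [0.6056, 0.2579, 0.215]
tool_rot: [2.403, 2.024, 0.002]
force: [0.7, -0.1, -2.0]
width: 0.106
grasp_force: 60.0
```

```bash
python3 - <<'E'
from roll import *
s=status.read_state(); im=capture('scene'); cv2.imwrite('pics/s9.png',im[:,:,::-1]); print(s['tcp_pos'],s['force'],s['torque'])
print('s9',roll('pics/s9.png',s['tcp_pos'])[:3])
E
```

```text
[0.60560854 0.25793147 0.21495977] [ 0.67374014 -0.12426623 -1.99139484] [ 0.16951531 -0.0705903  -0.02843413]
s9 [(np.float64(543.1), np.float64(5.0), np.float64(-6.0), np.float64(2.0)), (np.float64(536.1), np.float64(5.5), np.float64(-6.0), np.float64(2.0)), (np.float64(533.1), np.float64(5.5), np.float64(-4.5), np.float64(2.0))]
```

>>> move_arm --pt "0 0 0.004 0 -1" --pt "0 0 0.008 0 -1" --pt "0 0 0.012 0 -1" --pt "0 0 0.012 0 -1"

```text
time_s: 13.65
tcp_pos: [0.6055, 0.2579, 0.2097]
tool_rot: [-2.403, -2.023, -0.0]
force: [0.4, 0.9, -1.9]
width: 0.104
grasp_force: 60.0
```

>>> move_arm --pt "-0.005 0 0.002 0 -1" --pt "-0.01 0 0.003 0 -1" --pt "-0.015 0 0.004 0 -1" --pt "-0.02 0 0.004 0 -1" --pt "-0.02 0 0.004 0 -1"

```text
time_s: 14.15
tcp_pos: [0.6041, 0.2503, 0.209]
tool_rot: [-2.402, -2.023, -0.003]
force: [0.5, 5.5, 1.2]
width: 0.105
grasp_force: 60.3
```

```bash
python3 - <<'E'
from roll import *
s=status.read_state(); im=capture('scene'); cv2.imwrite('pics/s10.png',im[:,:,::-1]); print(s['tcp_pos'],s['force'],s['torque'])
print('s10',roll('pics/s10.png',s['tcp_pos'])[:3])
E
```

```text
[0.60413341 0.25030862 0.20898995] [0.45334541 5.45922962 1.20552806] [ 1.37076065 -0.00274917  0.0068048 ]
s10 [(np.float64(563.7), np.float64(1.5), np.float64(6.0), np.float64(1.0)), (np.float64(559.4), np.float64(2.0), np.float64(6.0), np.float64(1.0)), (np.float64(558.2), np.float64(1.0), np.float64(6.0), np.float64(1.0))]
```

>>> move_arm --pt "-0.005 0 0.001 0 -1" --pt "-0.01 0 0.002 0 -1" --pt "-0.015 0 0.002 0 -1" --pt "-0.019 0 0.002 0 -1" --pt "-0.019 0 0.002 0 -1"

```text
time_s: 14.7
tcp_pos: [0.6028, 0.2419, 0.2073]
tool_rot: [2.403, 2.023, -0.001]
force: [0.4, 4.0, 0.3]
width: 0.104
grasp_force: 60.2
```

```bash
python3 - <<'E'
from roll import *
s=status.read_state(); im=capture('scene'); cv2.imwrite('pics/s11.png',im[:,:,::-1]); print(s['tcp_pos'],s['force'],s['torque'])
print('s11',roll('pics/s11.png',s['tcp_pos'])[:3]); goto([.6033,.2439,.2048],-9.8)
E
```

```text
[0.60278093 0.24189725 0.20734541] [0.44369687 4.03099117 0.34393864] [ 1.11261007 -0.15497888  0.03479925]
s11 [(np.float64(608.3), np.float64(-1.0), np.float64(-6.0), np.float64(1.0)), (np.float64(604.2), np.float64(-1.5), np.float64(-6.0), np.float64(1.0)), (np.float64(600.3), np.float64(-0.5), np.float64(-6.0), np.float64(1.0))]
t 14.75 tcp [0.6028 0.2419 0.2073] yaw -9.83 F [-0.2  3.3 -0.1] row [0.005  0.0004 0.0063] -0.0001
```

>>> move_arm --pt "0.005 0 0 0 -1" --pt "0.005 0 0.005 0 -1" --pt "0.005 0 0.01 0 -1" --pt "0.005 0 0.015 0 -1" --pt "0.005 0 0.02 0 -1" --pt "0.005 0 0.022 0 -1" --pt "0.005 0 0.022 0 -1"

```text
time_s: 15.45
tcp_pos: [0.604, 0.243, 0.2049]
tool_rot: [2.4, 2.019, 0.007]
force: [-2.7, -2.4, 15.6]
width: 0.108
grasp_force: 62.8
```

```bash
python3 - <<'E'
from roll import *
s=status.read_state(); im=capture('scene'); cv2.imwrite('pics/s12.png',im[:,:,::-1]); print(s['tcp_pos'],s['force'],s['torque'])
print('s12',roll('pics/s12.png',s['tcp_pos'])[:3]); goto([.6033,.2439,.2048],-9.8)
E
```

```text
[0.60396733 0.24302152 0.20485079] [-2.73905553 -2.40359477 15.60484995] [-0.21889231  0.80663066  0.05547647]
s12 [(np.float64(654.3), np.float64(-0.5), np.float64(-6.0), np.float64(1.0)), (np.float64(650.3), np.float64(0.0), np.float64(-6.0), np.float64(1.0)), (np.float64(649.9), np.float64(0.0), np.float64(-4.5), np.float64(1.0))]
t 15.5 tcp [0.604  0.243  0.2049] yaw -9.87 F [-3.2 -3.1 15.5] row [ 0.0019 -0.0021  0.0002] -0.0002
```

>>> move_arm --pt "0 -0.002 0.005 0 -1" --pt "-0.001 -0.003 0.012 0 -1" --pt "-0.001 -0.003 0.012 0 -1" --pt "-0.001 -0.003 0.012 0 -1"

```text
time_s: 15.9
tcp_pos: [0.6038, 0.243, 0.2048]
tool_rot: [2.398, 2.017, 0.016]
force: [-4.7, -1.8, 25.6]
width: 0.104
grasp_force: 64.6
```

>>> move_arm --pt "0 0 -0.006 0 -1" --pt "0 0 -0.012 0 -1" --pt "0 0 -0.012 0 -1" --pt "0 0 -0.012 0 -1"

```text
time_s: 16.3
tcp_pos: [0.6032, 0.243, 0.2048]
tool_rot: [2.4, 2.019, 0.009]
force: [-1.7, -1.6, 15.8]
width: 0.105
grasp_force: 62.4
```

```bash
python3 - <<'E'
from roll import *
im=capture('scene'); cv2.imwrite('pics/s13.png',im[:,:,::-1]); s=status.read_state(); print(s['tcp_pos'],s['force'],s['torque'],s['width'])
print('s13',roll('pics/s13.png',s['tcp_pos'])[:2])
g=cv2.cvtColor(im,cv2.COLOR_RGB2GRAY).astype(float);H=np.array([.6033,.2439,.072]);u=np.array([.17,.985,0])
ts=np.arange(-.066,.067,.004);print('    ',' '.join(f'{int(round(t*1e3)):4d}' for t in ts))
for z in np.arange(.024,-.013,-.004):
    q=np.array([proj('scene',H+t*u+np.array([0,0,z])) for t in ts]); print(f'{z*1e3:5.0f}',' '.join(f'{int(v):4d}' for v in mc(g,[q[:,1],q[:,0]],order=1)))
E
```

```text
[0.60318091 0.24299798 0.20485021] [-1.29012232 -1.47524331 14.15095076] [-0.13852301  0.58815134  0.0098011 ] 0.10082162553312576
s13 [(np.float64(642.0), np.float64(-0.5), np.float64(-6.0), np.float64(1.0)), (np.float64(639.5), np.float64(0.0), np.float64(-6.0), np.float64(1.0))]
      -66  -62  -58  -54  -50  -46  -42  -38  -34  -30  -26  -22  -18  -14  -10   -6   -2    2    6   10   14   18   22   26   30   34   38   42   46   50   54   58   62   66
   24  147  144  142  127  123  122  120  121  119  124  134  139  138  144  139  145  147  147  143  144  147  143  152  153  157  150  157  155  157  158  153  142  121  111
   20  154  144  142  124  116  123  121  117  118  123  131  136  134  138  132  139  138  138  140  140  133  131  128  136  140  139  140  140  139  141  147  120   96   84
   16  182  156  144  132  118  112  116  122  123  123  130  138  127  122  127  129  133  136  136  137  132  123  125  128  134  139  137  137  138  133  118  109   97   82
   12  173  166  152  131  129  130  133  137  127  127  127  134  139  136  132  136  134  139  138  139  136  13
[... 417 characters left out ...]
 0  137  139  145  152  157  146  140  144  164  181  186  189  187  178  167  174  186  190  191  189  183  186  190  190  190  190  182  173  170  178  186  190  197  199
   -4  138  137  140  144  145  136  130  132  139  146  147  147  144  149  155  156  155  164  158  162  155  153  147  151  151  151  146  154  152  155  157  158  180  198
   -8  142  138  138  137  135  131  129  144  157  151  135  129  119  131  135  148  178  183  178  187  173  168  149  138  132  134  125  130  153  168  164  173  167  179
  -12  136  138  136  137  136  139  132  133  155  157  145  140  131  138  134  133  138  146  164  153  161  157  159  147  136  136  136  132  132  137  152  156  158  168
```

The image shows the barrels as one coaxial line. The height sits at the predicted home and did not drop further at 25 N. Handing in.

```bash
python3 -c "
from h import *
print(ctrl.sign_off())"
```

```text
the job is handed in; nothing more can be done
None
```

The cover stands upright on the rear hinge, with both knuckles fully down in the gaps and in line with the fixed ones; it is still gripped under a light downward push, ready for the pin, and the job is handed in (it tilted in the grip on the way and first landed on top of the fixed knuckles, so I straightened it before seating it).

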